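Put the stacked calibration masses away

ROBOT

A 7-joint arm with a two-finger parallel gripper is mounted at the origin on a cart in front of the work surface, level with it; the furniture and walls round the work are solid. World frame = base frame: x ahead of the robot, y to its left, z up, the work surface at z = 0. Lengths are in m, angles in rad, forces in N, time in s.
With the tool pointing down it reaches from about 0.425 to 0.875 m from the base axis. Payload 4.7 kg.
Tool frame: the origin (TCP) lies at the very end of the fingers, on their centre line; the grasp point (between the pads) lies behind it (ctrl.tcp_to_grasp is the z of the grasp point in the tool frame, in m); z points along the fingers, y is the line along which they close (so a half turn about z gives the same grasp; the last joint's range is limited). The gripper opens to 87 mm and grips with 3 to 60 N. Pads are 19 mm wide; open, the fingers measure 117 mm over their backs; the gripper's body (75 mm by 190 mm) begins 51 mm behind the grasp point.
Start: joints at [-1.313, 0.321, -0.07, 1.45, 0.023, 1.371, -0.057], TCP at [0.157, 0.631, 0.223] pointing down, gripper open.
Joint ranges: [-2.86, 2.86], [-0.3, 2.09], [-1.38, 1.24], [0.06, 2.45], [-1.56, 4.7], [0.09, 2.05], [-2.69, 2.69]. Speed limits (rad/s): [2.57, 2.57, 3.14, 3.14, 3.14, 3.14, 3.14].

INTERFACE

Orientations are given as a rotation vector (axis times angle).
In Python, from bench import ctrl gives the robot as it stands.
- The arm moves only by the tool step_arm, never from a script. Its argument "targets" is a list of rows, each a list of 7 numbers: the shift along the world's x, y, z in cm, then the turn, a rotation vector about the world's x, y, z in degrees, then the opening, from 0 (shut) to 1 (fully open). A call has exactly 5 rows; each row shifts and turns the commanded pose from where the row before left it; what a row does not reach is not made up. A row lasts 1/12 s, in which the tool goes at most 41.7 mm and 7.16 degrees, less where a joint would pass 70% of its speed; a pose out of reach is approached as far as the arm can. A call with a gripper value outside its range is refused whole. The fingers move at their own pace and stop on an object; "force" is the grip in N (left out, the last holds). Time passes only in rows, so rows that do not move let the fingers close, or fill a call up. It gives the time, the measured TCP pose, the force, the opening and the grip force at its end, in the units of the state.
- ctrl.get_state(): the state, without advancing time (a new reading comes with each control period).
- ctrl.get_image(name): name is "side" or "top" or "wrist"; returns (picture, depth): 400x640x3 uint8, red, green, blue; 400x640 float32, m along the optical axis (not along the pixel's ray), 0 where there is no reading.
- ctrl.camera_params(name): a dict with "intrinsics" (3x3 intrinsics, pixels), "distortion" ([k1, k2, p1, p2, k3] as OpenCV has them; the pictures are not rectified), "rvec" (rotation vector, rad) and "tvec" (3), from world to camera coordinates, as OpenCV has them; the wrist camera has in their place "hand_eye" (4x4, takes a point from camera to tool coordinates, whose origin is the TCP and whose axes are the flange's). Camera axes: x right, y down, z forward; pixel columns grow to the right and rows downward; lengths in m; the calibration is good to about 2 mm. A picture is of the moment at which its call begins: read the wrist's pose just before it. camera_params takes no time and is no camera call.
- ctrl.close_job(): hands the job in; it is judged then, once.
The state is a dict: "time": time; "joint_positions": joint angles; "qd": joint speeds; "joint_torque": joint torques, N m; "position": TCP position; "tool_rot": TCP orientation; "ft_force": force on the tool from outside, world axes, zero at the start; "torque": the same for the moment, N m; "grip_width": opening from 0.0 (shut) to 1.0 (fully open); "grip_force": force on a finger pad.
Only numpy, scipy, OpenCV 4.12 (cv2) and the standard library are available. Lean on these libraries where they do the work, as an engineer would, in place of code of your own. Each camera call takes 0.05 s, during which the arm holds its last target. There are 200 camera calls.

TASK

The balance has been checked; put its four brass masses away. Take the stack apart from the top, one mass at a time and always upright, and set each one flat in the recess of the wooden block made for it, the recess just a little wider than the mass. Leave the rest of the stack, and the jar and the beaker beside the blocks, where they stand.

Things in the scene. Friction and masses are not known exactly. Their poses are not given: they have to be found in the camera images.
- mass_29: a turned brass calibration weight with a small knob on top: body 29 mm across and 29 mm high, knob 16 mm across, 40 mm high in all, about 0.15 kg; it stands on top of the stack. Loose. Origin at the centre of its underside, z up along its axis.
- mass_38: a plain brass disc mass 38 mm across and 30 mm high, flat top and bottom, about 0.27 kg; directly under the knobbed weight. Loose. Origin at the centre of its underside, z up along its axis.
- mass_50: a plain brass disc mass 50 mm across and 30 mm high, flat top and bottom, about 0.45 kg; third from the top. Loose. Origin at the centre of its underside, z up along its axis.
- mass_62: a plain brass disc mass 62 mm across and 30 mm high, flat top and bottom, about 0.70 kg; the bottom of the stack, standing on the worktop. Loose. Origin at the centre of its underside, z up along its axis.
- seat_29: fixed square block of light wood, 65 x 65 mm and 16 mm high, with one round recess 41 mm across and 8 mm deep in its top, lined with grey felt, made for the 29 mm mass (6 mm of play all round). Origin at the centre of its underside; the recess is centred on it, its floor 8 mm above the origin.
- seat_38: fixed square block of light wood, 74 x 74 mm and 16 mm high, with one round recess 50 mm across and 8 mm deep in its top, lined with grey felt, made for the 38 mm mass (6 mm of play all round). Origin at the centre of its underside; the recess is centred on it, its floor 8 mm above the origin.
- seat_50: fixed square block of light wood, 86 x 86 mm and 16 mm high, with one round recess 62 mm across and 8 mm deep in its top, lined with grey felt, made for the 50 mm mass (6 mm of play all round). Origin at the centre of its underside; the recess is centred on it, its floor 8 mm above the origin.
- seat_62: fixed square block of light wood, 98 x 98 mm and 16 mm high, with one round recess 74 mm across and 8 mm deep in its top, lined with grey felt, made for the 62 mm mass (6 mm of play all round). Origin at the centre of its underside; the recess is centred on it, its floor 8 mm above the origin.
- bead_jar: bystander: small white screw jar, beyond the small white timer, 49 mm across, 50 mm high, loose. Origin at the centre of its underside, z up.
- glass_beaker: bystander: empty glass beaker, right of the blocks, 58 mm across the rim, 70 mm high, loose. Origin at the centre of its underside, z up.

How it is judged:
By the outcome, as a careful person would: the job done as asked, in the order asked, and still so for the second after the job is handed in, with the robot touching nothing.
It also fails if it takes over 112 s, if anything falls off the work surface, if the arm or the gripper's body presses on something with over 40 N, if the wrist force passes 120 N, or if a joint passes its speed limit or range.

## Working session

There is one attempt and no reset: what is moved stays moved. The work goes in short steps, Python scripts to look and compute and a tool call to move; the robot and the scene stay as the last step left them, time stands still between calls to the robot, and variables do not carry over. Pictures are saved under pics/ and viewed, at most 14 in all, crops included, and the job is handed in when it is done.

Besides the shell and the picture viewer there is one more tool, called after "Emit:" as name([rows], argument=value, ...), one row to a line, values as JSON. step_arm: Moves the arm, as the interface text tells. Its arguments: {"type":"object","properties":{"targets":{"type":"array"},"force":{"type":"number"}},"required":["targets"]}

```bash
mkdir -p pics; ls
python3 - <<'E'
from bench import ctrl
import cv2
s=ctrl.get_state()
for k,v in s.items(): print(k,v)
print(ctrl.tcp_to_grasp)
import numpy as np
for n in("side","top","wrist"):
    p,d=ctrl.get_image(n); cv2.imwrite(f"pics/{n}0.png",p[:,:,::-1]); np.savez(f"{n}0.npz",p=p,d=d)
    print(n,ctrl.camera_params(n))
E
```

```text
pics
time 0.0
joint_positions [-1.31290438  0.32179913 -0.07008911  1.45168963  0.02261423  1.37080039
 -0.05689469]
qd [ 0.00012711 -0.00116933 -0.00117902 -0.00073313 -0.00072365 -0.00116733
 -0.00093112]
joint_torque [-3.52912475e-04 -4.91286314e+01 -4.04089121e-01 -3.12530923e+01
 -6.38570962e-02  4.39431961e-02  1.77904080e-04]
position [0.15681529 0.63022103 0.22146972]
tool_rot [-3.81917710e-01 -3.11816915e+00  2.99324848e-03]
ft_force [ 0.05703873 -0.56872843 -0.33482804]
torque [-0.05169816 -0.01326378 -0.0060108 ]
grip_force 0.0
grip_width 0.9975353278409198
-0.0187
side {'intrinsics': array([[419.33782928,   0.        , 321.9895518 ],
       [  0.        , 419.33782928, 203.14869189],
       [  0.        ,   0.        ,   1.        ]]), 'distortion': array([-0.04044031,  0.        ,  0.        ,  0.        ,  0.        ]), 'rvec': array([ 2.1679365 , -0.4025226 ,  0.21057388]), 'tvec': array([-0.53637785,  0.16398366,  0.89519145])}
top {'intrinsics': array([[492.65079681,   0.        , 318.71901371],
       [  0.        , 492.65079681, 196.02072822],
       [  0.        ,   0.        ,   1.        ]]), 'distortion': array([0.03235743, 0.        , 0.        , 0.        , 0.        ]), 'rvec': array([ 2.18776703, -2.12565653,  0.12343083]), 'tvec': array([-0.04696939,  0.56313183,  1.19604859])}
wrist {'intrinsics': array([[313.56773955,   0.        , 321.55028001],
       [  0.        , 313.56773955, 197.42974131],
       [  0.        ,   0.        ,   1.        ]]), 'distortion': array([-0.05618999,  0.        ,  0.        ,  0.        ,  0.        ]), 'hand_eye': array([[-9.19259509e-04, -9.54056791e-01, -2.99624423e-01,
         8.19804646e-02],
       [ 9.99999239e-01, -6.30364279e-04, -1.06084639e-03,
        -8.47733896e-05],
       [ 8.23235171e-04, -2.99625170e-01,  9.54056644e-01,
        -1.61373868e-01],
       [ 0.00000000e+00,  0.00000000e+00,  0.00000000e+00,
         1.00000000e+00]])}
```

View pics/top0.png

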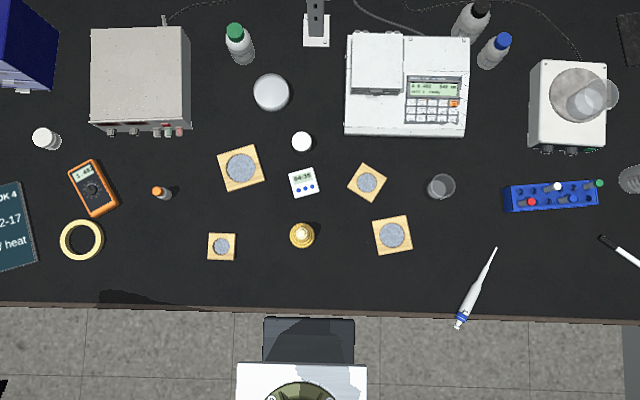

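View pics/side0.png

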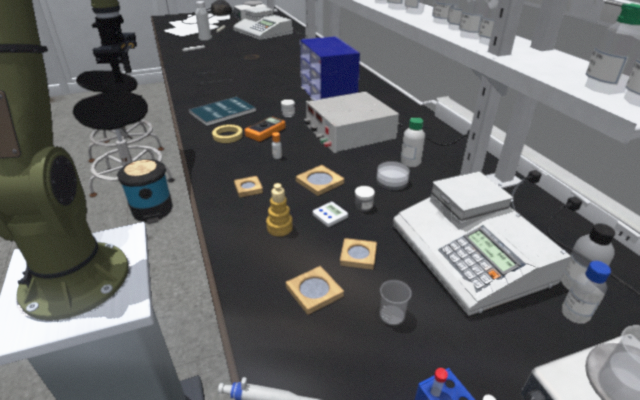

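The top view shows the stack at (302,235) and blocks at (240,167), (392,235), (367,182) and (222,246). The jar is at (302,141) and the beaker at (441,186). The side view confirms the order of the stack. Next I'll measure them.

```bash
cat > h.py <<'E'
import numpy as np, cv2
from bench import ctrl
from scipy.spatial.transform import Rotation as Ro
def cam(n,st=None):
    c=ctrl.camera_params(n)
    if n=="wrist":
        T=np.eye(4);T[:3,:3]=Ro.from_rotvec(st["tool_rot"]).as_matrix();T[:3,3]=st["position"]
        T=T@c["hand_eye"];R=T[:3,:3];o=T[:3,3]
    else:
        R=cv2.Rodrigues(c["rvec"])[0].T;o=-R@c["tvec"]
    return c["intrinsics"],c["distortion"],R,o
def plane(C,px,z):
    K,D,R,o=C
    r=cv2.undistortPoints(np.asarray(px,float).reshape(-1,1,2),K,D).reshape(-1,2)
    r=np.c_[r,np.ones(len(r))]@R.T
    return o+r*((z-o[2])/r[:,2])[:,None]
def cloud(C,d):
    K,D,R,o=C
    v,u=np.mgrid[:d.shape[0],:d.shape[1]]
    r=cv2.undistortPoints(np.c_[u.ravel(),v.ravel()].astype(float).reshape(-1,1,2),K,D).reshape(-1,2)
    return (o+(np.c_[r,np.ones(len(r))]*d.reshape(-1,1))@R.T).reshape(*d.shape,3)
def fitcirc(p):
    A=np.c_[2*p,np.ones(len(p))];s=np.linalg.lstsq(A,(p**2).sum(1),rcond=None)[0]
    return s[:2],np.sqrt(s[2]+s[0]**2+s[1]**2)
E
python3 - <<'E'
from h import *
f=np.load("top0.npz");p,d=f["p"],f["d"]
C=cam("top");P=cloud(C,d);print("cam",C[3])
hsv=cv2.cvtColor(p,cv2.COLOR_RGB2HSV)
m=((hsv[...,0]>10)&(hsv[...,0]<30)&(hsv[...,1]>60)&(hsv[...,2]>60)).astype(np.uint8)
for c in cv2.findContours(m,cv2.RETR_EXTERNAL,cv2.CHAIN_APPROX_NONE)[0]:
    if cv2.contourArea(c)<150: continue
    q=plane(C,c,0.016)[:,:2].astype(np.float32)
    (cx,cy),(w,h),a=cv2.minAreaRect(q)
    b=np.zeros_like(m);cv2.drawContours(b,[c],-1,1,-1);b&=m
    z=P[...,2][b>0]
    print("px",c.reshape(-1,2).mean(0).round(),"c",np.round([cx,cy],4),"size",np.round([w*1e3,h*1e3],1),"ang",round(a),"z",np.percentile(z,[5,50,95]).round(4),"hsv",np.median(hsv[b>0],0))
for n,u,v in(("jar",302,141),("beaker",441,186),("timer",303,182),("balance",400,90),("dish",271,92)):
    print(n,P[v,u].round(3))
w=P[205:265,275:330];z=w[...,2]
for lo,hi in((.125,.14),(.112,.125),(.084,.096),(.054,.066),(.024,.036)):
    k=(z>lo)&(z<hi);q=w[k]
    print(lo,k.sum(),q.mean(0).round(4) if len(q) else'', (q.max(0)-q.min(0)).round(3) if len(q) else '')
E
```

```text
cam [ 0.41725034 -0.03972561  1.25466324]
px [221. 246.] c [0.4339 0.2099] size [67.8 67.6] ang 89 z [-0.      0.0155  0.0199] hsv [ 22.  82. 239.]
px [302. 235.] c [0.4656 0.0097] size [63.9 63.6] ang 47 z [-1.000e-04  5.770e-02  1.157e-01] hsv [ 22. 129. 210.]
px [ 80. 240.] c [0.4419 0.5579] size [ 99.3 108.7] ang 2 z [-0.0008  0.0169  0.0219] hsv [ 26.  76. 245.]
px [392. 235.] c [ 0.4746 -0.2167] size [89.2 89.6] ang 12 z [-0.0001  0.0158  0.0202] hsv [ 22.  81. 240.]
px [367. 182.] c [ 0.6054 -0.1511] size [77.4 78.1] ang 59 z [0.0001 0.0159 0.0203] hsv [ 22.  82. 240.]
px [ 93. 188.] c [0.5711 0.5412] size [144.   79.6] ang 32 z [0.0072 0.0274 0.0328] hsv [ 14.  167.  189.5]
px [240. 168.] c [0.6339 0.1712] size [103.  101.2] ang 19 z [0.0045 0.0159 0.0202] hsv [ 22.  82. 239.]
jar [0.699 0.015 0.052]
beaker [ 0.603 -0.343  0.001]
timer [0.601 0.01  0.015]
balance [ 0.828 -0.224  0.075]
dish [0.827 0.099 0.038]
0.125 37 [0.4663 0.0071 0.1304] [0.014 0.014 0.01 ]
0.112 85 [0.4653 0.0068 0.1163] [0.026 0.028 0.011]
0.084 66 [0.4627 0.0073 0.0898] [0.036 0.034 0.01 ]
0.054 129 [0.4637 0.0092 0.0599] [0.048 0.049 0.011]
0.024 142 [0.4608 0.009  0.0297] [0.058 0.06  0.011]
```

```bash
python3 -c "
import cv2
p=cv2.imread('pics/top0.png')
cv2.imwrite('pics/topc.png',cv2.resize(p[120:270,195:465],None,fx=2.9,fy=2.9,interpolation=cv2.INTER_CUBIC))"
```

```text
(no output)
```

View pics/topc.png

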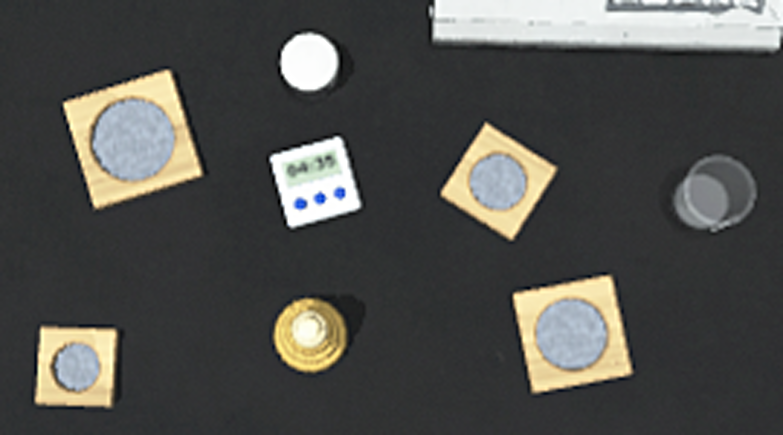

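The crop agrees with the masks: the block sizes read 29, 38, 50 and 62, each about 3 mm oversize, and all heights are right. I'll move over the stack on an outward bow.

Emit:
step_arm([
  [3,-1.5,0.4,0,0,2.8,1],
  [3,-1.5,0.4,0,0,2.8,1],
  [3,-1.5,0,0,0,2.8,1],
  [3,-1.5,0,0,0,2.8,1],
  [3,-1.5,0,0,0,2.8,1],
])

```text
time: 0.57
position: [0.3081, 0.5548, 0.2304]
tool_rot: [0.005, -3.142, 0.0]
ft_force: [1.8, 1.1, 0.3]
grip_width: 1.001
grip_force: 0.0
```

Emit:
step_arm([
  [1.5,-3.6,0,0,0,0,1],
  [1.5,-3.6,0,0,0,0,1],
  [1.5,-3.6,0,0,0,0,1],
  [1.5,-3.6,0,0,0,0,1],
  [1.5,-3.6,0,0,0,0,1],
])

```text
time: 0.98
position: [0.3823, 0.3738, 0.2303]
tool_rot: [0.001, -3.141, 0.0]
ft_force: [0.7, 0.7, 0.4]
grip_width: 1.004
grip_force: 0.0
```

Emit:
step_arm([
  [1,-3.6,0,0,0,0,1],
  [1,-3.6,0,0,0,0,1],
  [1,-3.6,0,0,0,0,1],
  [1,-3.6,0,0,0,0,1],
  [1,-3.6,0,0,0,0,1],
])

```text
time: 1.4
position: [0.4319, 0.1939, 0.2305]
tool_rot: [0.001, -3.142, -0.0]
ft_force: [2.1, 0.6, 0.6]
grip_width: 1.0
grip_force: 0.0
```

```bash
cat > look.py <<'E'
import sys
from h import *
def look(name):
    st=ctrl.get_state();p,d=ctrl.get_image("wrist");C=cam("wrist",st)
    cv2.imwrite(f"pics/{name}.png",p[:,:,::-1]);np.savez(f"{name}.npz",p=p,d=d)
    print(st["time"],st["position"].round(4));return p,d,C
def seats(p,C):
    hsv=cv2.cvtColor(p,cv2.COLOR_RGB2HSV)
    m=((hsv[...,0]>14)&(hsv[...,0]<30)&(hsv[...,1]>40)&(hsv[...,1]<115)&(hsv[...,2]>90)).astype(np.uint8)
    cs,hi=cv2.findContours(m,cv2.RETR_CCOMP,cv2.CHAIN_APPROX_NONE)
    for c,h in zip(cs,hi[0] if hi is not None else[]):
        if cv2.contourArea(c)<400: continue
        q=plane(C,c,0.016)[:,:2].astype(np.float32)
        if h[3]<0:
            (x,y),s,a=cv2.minAreaRect(q);print("block",np.round([x,y],4),np.round(np.array(s)*1e3,1),"px",c.reshape(-1,2).mean(0).round())
        else:
            o,r=fitcirc(q.astype(float));print("  hole",o.round(4),"dia",round(2e3*r,1))
E
python3 - <<'E'
from look import *
p,d,C=look("w1");seats(p,C)
E
```

```text
1.4 [0.4319 0.1939 0.2305]
block [ 0.5046 -0.0542] [41.3 68.4] px [134. 223.]
block [ 0.463  -0.1679] [87.  19.6] px [ 46. 192.]
block [0.4451 0.5706] [55.2 75.9] px [612. 181.]
block [0.4324 0.2107] [65.5 67.9] px [337. 172.]
  hole [0.4322 0.2043] dia 44.6
block [0.4462 0.54  ] [110.4  82.8] px [586. 180.]
```

Emit:
step_arm([
  [0.4,-3.7,0,0,0,0,1],
  [0.4,-3.7,0,0,0,0,1],
  [0.4,-3.7,0,0,0,0,1],
  [0.4,-3.7,0,0,0,0,1],
  [0.4,-3.7,0,0,0,0,1],
])

```text
time: 1.87
position: [0.4517, 0.0092, 0.2306]
tool_rot: [-0.001, 3.141, 0.001]
ft_force: [0.9, 0.3, 0.1]
grip_width: 0.999
grip_force: 0.0
```

Run:
```python
from look import *
p,d,C=look("w2");seats(p,C)
P=cloud(C,d);xy=P[...,:2];z=P[...,2]
k0=np.hypot(P[...,0]-.465,P[...,1]-.008)<.045
for lo,hi in((.126,.134),(.113,.122),(.086,.094),(.056,.064),(.026,.034)):
    k=(k0&(z>lo)&(z<hi)).astype(np.uint8)
    cs=cv2.findContours(k,cv2.RETR_EXTERNAL,cv2.CHAIN_APPROX_NONE)[0]
    if not cs: continue
    c=max(cs,key=cv2.contourArea)
    q=plane(C,c,(.13,.119,.09,.06,.03)[[.126,.113,.086,.056,.026].index(lo)])[:,:2]
    o,r=fitcirc(q);print(lo,k.sum(),"circ",o.round(4),round(2e3*r,1),"z",np.median(z[k>0]).round(4),"minenc",cv2.minEnclosingCircle(q.astype(np.float32)))
```

```text
1.8667 [0.4517 0.0092 0.2306]
block [ 0.5775 -0.1683] [27.4 73.4] px [194. 259.]
block [0.4956 0.0046] [50.5 39.1] px [319. 202.]
block [ 0.4712 -0.2057] [87.6 81.1] px [152. 183.]
0.126 244 circ [0.4661 0.0064] 15.4 z 0.1287 minenc ((0.466077983379364, 0.0063413940370082855), 0.008252997882664204)
0.113 445 circ [0.4653 0.0064] 24.6 z 0.1155 minenc ((0.46493086218833923, 0.006327876355499029), 0.01439189724624157)
0.086 319 circ [0.4659 0.007 ] 33.3 z 0.0888 minenc ((0.4655376076698303, 0.007130899466574192), 0.018742643296718597)
0.056 451 circ [0.4661 0.0079] 44.6 z 0.0589 minenc ((0.4654761552810669, 0.008081083185970783), 0.024705026298761368)
0.026 491 circ [0.4658 0.0088] 56.4 z 0.029 minenc ((0.4645722508430481, 0.009072065353393555), 0.03071720153093338)
```

View pics/w2.png

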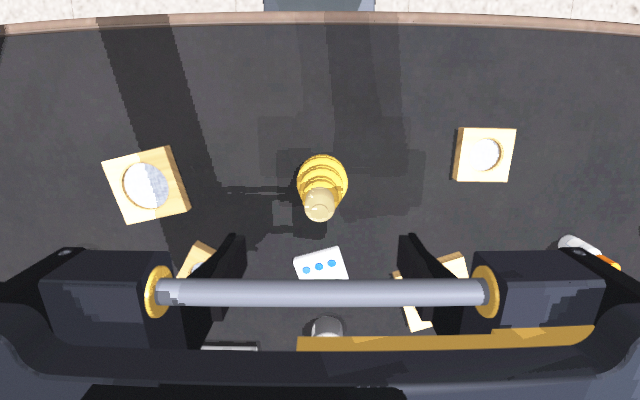

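The wrist view shows the stack at (322,190), well centred between the fingers, and its measured position matches the top camera to about 1 mm. Next is picking mass_29 at TCP z = 0.102.

Emit:
step_arm([
  [1.35,-0.27,-1,0,0,0,0.7],
  [0,0,-3,0,0,0,0.7],
  [0,0,-3.5,0,0,0,0.7],
  [0,0,-3.5,0,0,0,0.7],
  [0,0,-1.85,0,0,0,0.7],
], force=25)

```text
time: 2.33
position: [0.4629, 0.0082, 0.0984]
tool_rot: [0.001, -3.137, 0.001]
ft_force: [-0.7, 0.6, -0.5]
grip_width: 0.738
grip_force: 0.0
```

Emit:
step_arm([
  [0,0,0,0,0,0,0.7],
  [0,0,0,0,0,0,0],
  [0,0,0,0,0,0,0],
  [0,0,0,0,0,0,0],
  [0,0,0,0,0,0,0],
])

```text
time: 2.75
position: [0.4668, 0.0084, 0.1037]
tool_rot: [-0.001, 3.138, 0.002]
ft_force: [0.7, 0.4, 0.4]
grip_width: 0.48
grip_force: 0.0
```

Emit:
step_arm([
  [0,0,0,0,0,0,0],
  [0,0,0,0,0,0,0],
  [0,0,0,0,0,0,0],
  [0,0,0,0,0,0,0],
  [0,0,0,0,0,0,0],
])

```text
time: 3.17
position: [0.4661, 0.0076, 0.1028]
tool_rot: [-0.0, 3.14, -0.0]
ft_force: [-0.3, -3.0, 4.7]
grip_width: 0.31
grip_force: 25.0
```

Emit:
step_arm([
  [0,0,0.5,0,0,0,0],
  [0,0,1,0,0,0,0],
  [0,0,1.5,0,0,0,0],
  [0,0,1,0,0,0,0],
  [0,0,1,0,0,0,0],
])

```text
time: 3.58
position: [0.4654, 0.0084, 0.1531]
tool_rot: [-0.001, 3.141, 0.001]
ft_force: [0.1, -0.7, -1.5]
grip_width: 0.314
grip_force: 25.0
```

Run:
```python
from look import *
p,d,C=look("w3");s=ctrl.get_state();print(s["ft_force"],s["grip_width"],s["grip_force"])
```

```text
3.5833 [0.4654 0.0084 0.1531]
[1.18598205 0.09489642 0.53225526] 0.3167314359050981 24.999768482521176
```

View pics/w3.png

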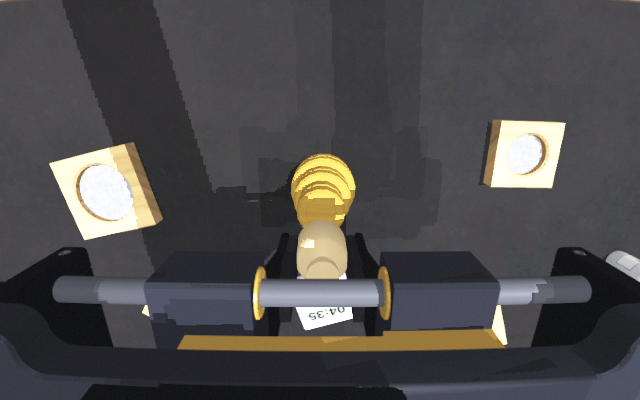

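The held mass is at (322,250) and the stack hasn't moved, at (322,190). I'll carry it to seat_29.

Emit:
step_arm([
  [-0.6,3.7,0,0,0,0,0],
  [-0.7,4,0,0,0,0,0],
  [-0.7,4,0,0,0,0,0],
  [-0.7,4,0,0,0,0,0],
  [-0.5,4,0,0,0,0,0],
])

```text
time: 4.05
position: [0.4323, 0.207, 0.1521]
tool_rot: [0.001, -3.141, -0.001]
ft_force: [0.6, -0.4, -1.2]
grip_width: 0.307
grip_force: 25.0
```

Emit:
step_arm([
  [0,0.5,-3,0,0,0,0],
  [0,0,-3,0,0,0,0],
  [0,0,-2.5,0,0,0,0],
  [0,0,-1.5,0,0,0,0],
  [0,0,0,0,0,0,0],
])

```text
time: 4.47
position: [0.4303, 0.2087, 0.0485]
tool_rot: [0.002, -3.135, 0.007]
ft_force: [-0.3, -0.0, -1.8]
grip_width: 0.31
grip_force: 25.0
```

Run:
```python
from look import *
p,d,C=look("w4");seats(p,C)
```

```text
4.4667 [0.4303 0.2087 0.0485]
block [0.434  0.2107] [45.2 65.5] px [325. 227.]
block [0.3993 0.2089] [16.6 66.1] px [318. 184.]
```

View pics/w4.png

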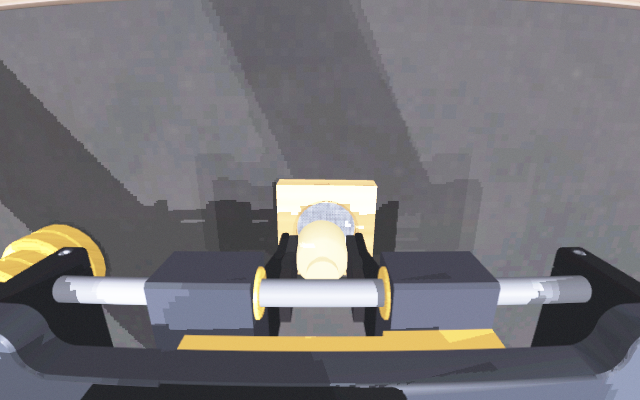

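The block is centred at (327,215) and the mass at (322,250), so it lines up to within about 2 mm. I'll let it settle, trim and lower.

Emit:
step_arm([
  [0,0.1,0,0,0,0,0],
  [0,0,-0.8,0,0,0,0],
  [0,0,-0.7,0,0,0,0],
  [0,0,0,0,0,0,0],
  [0,0,0,0,0,0,0],
])

```text
time: 4.93
position: [0.4332, 0.2109, 0.037]
tool_rot: [0.001, -3.141, 0.0]
ft_force: [0.5, -0.1, -2.1]
grip_width: 0.312
grip_force: 25.0
```

Run:
```python
from look import *
s=ctrl.get_state();print(s["position"].round(4),s["ft_force"].round(1))
```

```text
[0.4332 0.2109 0.037 ] [ 0.5 -0.1 -2.1]
```

Emit:
step_arm([
  [0,0,-0.5,0,0,0,0],
  [0,0,-0.5,0,0,0,0],
  [0,0,-0.4,0,0,0,0],
  [0,0,0,0,0,0,0],
  [0,0,0,0,0,0,0],
])

```text
time: 5.35
position: [0.4332, 0.2109, 0.0227]
tool_rot: [0.001, -3.141, 0.001]
ft_force: [0.0, 0.5, -1.2]
grip_width: 0.316
grip_force: 25.0
```

Emit:
step_arm([
  [0,0,-0.1,0,0,0,0],
  [0,0,-0.1,0,0,0,0],
  [0,0,0,0,0,0,0],
  [0,0,0,0,0,0,0],
  [0,0,0,0,0,0,0],
])

```text
time: 5.77
position: [0.4335, 0.2111, 0.0212]
tool_rot: [-0.001, 3.141, 0.0]
ft_force: [-0.3, 0.3, -1.7]
grip_width: 0.311
grip_force: 25.0
```

Emit:
step_arm([
  [0,0,-0.1,0,0,0,0],
  [0,0,0,0,0,0,0],
  [0,0,-0.05,0,0,0,0],
  [0,0,0,0,0,0,0],
  [0,0,0,0,0,0,0],
])

```text
time: 6.18
position: [0.4337, 0.2112, 0.0207]
tool_rot: [-0.001, 3.141, 0.001]
ft_force: [-2.8, -1.3, 9.1]
grip_width: 0.315
grip_force: 25.0
```

Contact is at 9 N, so it's seated. I'll release, rise and look.

Emit:
step_arm([
  [0,0,0.05,0,0,0,0.7],
  [0,0,0,0,0,0,0.7],
  [0,0,0,0,0,0,0.7],
  [0,0,0,0,0,0,0.7],
  [0,0,0,0,0,0,0.7],
])

```text
time: 6.6
position: [0.4334, 0.2111, 0.02]
tool_rot: [-0.001, 3.142, 0.0]
ft_force: [0.4, 0.1, -0.0]
grip_width: 0.603
grip_force: 0.0
```

Emit:
step_arm([
  [0,0,1,0,0,0,0.7],
  [0,0,3,0,0,0,0.7],
  [0,0,3.5,0,0,0,0.7],
  [0,0,3.5,0,0,0,0.8],
  [0,0,3,0,0,0,0.8],
])

```text
time: 7.02
position: [0.4338, 0.2111, 0.1631]
tool_rot: [-0.0, 3.14, 0.002]
ft_force: [-0.3, 0.4, 0.7]
grip_width: 0.767
grip_force: 0.0
```

Run:
```python
from look import *
p,d,C=look("w5");seats(p,C)
P=cloud(C,d);k=(np.hypot(P[...,0]-.433,P[...,1]-.2105)<.03)
z=P[...,2]
for lo,hi in((.042,.054),(.03,.042)):
    q=P[k&(z>lo)&(z<hi)];print(lo,len(q),q.mean(0).round(4),(q.max(0)-q.min(0)).round(3),np.median(q[:,2]))
```

```text
7.0167 [0.4338 0.2111 0.1631]
block [0.4324 0.2101] [65.  67.2] px [317. 176.]
block [0.4386 0.5184] [ 50.1 100.5] px [606. 184.]
0.042 241 [0.434  0.2101 0.0465] [0.016 0.015 0.007] 0.04665603618473235
0.03 433 [0.4317 0.2103 0.0333] [0.029 0.028 0.007] 0.03342446074704547
```

View pics/w5.png

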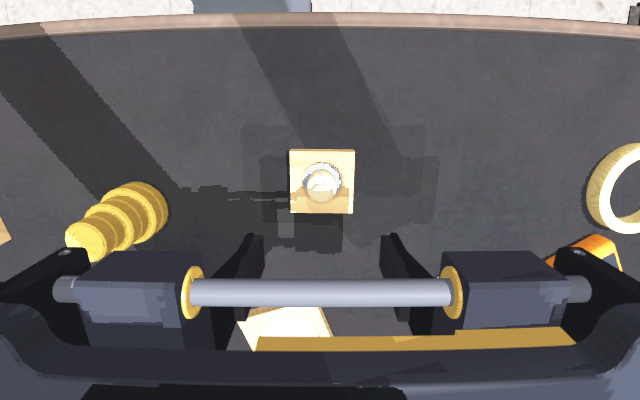

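mass_29 sits flat in its recess at (322,183), with its top at z = 0.047. Next is mass_38.

Emit:
step_arm([
  [0.7,-4,0,0,0,0,0.8],
  [0.7,-4,0,0,0,0,0.8],
  [0.7,-4.1,0,0,0,0,0.8],
  [0.7,-4.1,0,0,0,0,0.8],
  [0.4,-4,0,0,0,0,0.8],
])

```text
time: 7.48
position: [0.4658, 0.007, 0.1608]
tool_rot: [-0.001, 3.14, 0.001]
ft_force: [0.7, -0.4, -0.1]
grip_width: 0.8
grip_force: 0.0
```

Emit:
step_arm([
  [0,-0.2,0,0,0,0,0.8],
  [0,0,0,0,0,0,0.8],
  [0,0,0,0,0,0,0.8],
  [0,0,0,0,0,0,0.8],
  [0,0,0,0,0,0,0.8],
], force=35)

```text
time: 7.9
position: [0.4653, 0.0087, 0.1601]
tool_rot: [0.005, -3.141, -0.0]
ft_force: [-0.8, 0.2, -0.4]
grip_width: 0.8
grip_force: 0.0
```

```bash
cat > stack.py <<'E'
from look import *
def stack(name,tops):
    p,d,C=look(name);seats(p,C);P=cloud(C,d);z=P[...,2]
    k0=np.hypot(P[...,0]-.465,P[...,1]-.008)<.045
    for t in tops:
        k=(k0&(abs(z-t+.001)<.004)).astype(np.uint8)
        cs=cv2.findContours(k,cv2.RETR_EXTERNAL,cv2.CHAIN_APPROX_NONE)[0]
        if not cs: continue
        c=max(cs,key=cv2.contourArea);q=plane(C,c,t)[:,:2]
        o,r=fitcirc(q);(x,y),r2=cv2.minEnclosingCircle(q.astype(np.float32))
        print(t,k.sum(),"fit",o.round(4),round(2e3*r,1),"enc",np.round([x,y],4),round(2e3*r2,1),"px",c.reshape(-1,2).mean(0).round(),"z",np.median(z[k>0]).round(4))
E
python3 -c "
from stack import *
stack('w6',(.09,.06,.03))"
```

```text
7.9 [0.4653 0.0087 0.1601]
block [ 0.4725 -0.212 ] [87.5 96.3] px [118. 175.]
block [0.4523 0.1935] [89.1 45.8] px [501. 169.]
0.09 1686 fit [0.4655 0.0072] 36.6 enc [0.4653 0.0072] 38.1 px [320. 209.] z 0.0888
0.06 719 fit [0.4656 0.008 ] 44.4 enc [0.465  0.0082] 49.8 px [322. 188.] z 0.0589
0.03 726 fit [0.4657 0.0087] 56.6 enc [0.4646 0.0089] 61.5 px [323. 176.] z 0.029
```

Emit:
step_arm([
  [0,-0.15,-2,0,0,0,0.8],
  [0,0,-3,0,0,0,0.8],
  [0,0,-2.5,0,0,0,0.8],
  [0,0,-1.3,0,0,0,0.8],
  [0,0,0,0,0,0,0.7],
])

```text
time: 8.37
position: [0.4627, 0.0062, 0.0691]
tool_rot: [0.004, -3.135, 0.002]
ft_force: [-0.4, -0.7, -0.6]
grip_width: 0.776
grip_force: 0.0
```

Emit:
step_arm([
  [0,0,0,0,0,0,0.5],
  [0,0,0,0,0,0,0.2],
  [0,0,0,0,0,0,0],
  [0,0,0,0,0,0,0],
  [0,0,0,0,0,0,0],
])

```text
time: 8.78
position: [0.4663, 0.0064, 0.0732]
tool_rot: [-0.001, 3.139, 0.003]
ft_force: [-0.5, 3.4, 3.1]
grip_width: 0.435
grip_force: 12.7
```

Emit:
step_arm([
  [0,0,0,0,0,0,0],
  [0,0,0,0,0,0,0],
  [0,0,0,0,0,0,0],
  [0,0,0,0,0,0,0],
  [0,0,0,0,0,0,0],
])

```text
time: 9.2
position: [0.4663, 0.0064, 0.0731]
tool_rot: [-0.001, 3.14, 0.002]
ft_force: [-0.4, 1.6, 6.3]
grip_width: 0.426
grip_force: 35.0
```

Emit:
step_arm([
  [0,0,0.5,0,0,0,0],
  [0,0,1,0,0,0,0],
  [0,0,1.5,0,0,0,0],
  [0,0,1.5,0,0,0,0],
  [0,0,1,0,0,0,0],
])

```text
time: 9.62
position: [0.4657, 0.0051, 0.1286]
tool_rot: [-0.0, 3.141, -0.0]
ft_force: [-0.2, 0.4, -1.7]
grip_width: 0.424
grip_force: 35.0
```

Emit:
step_arm([
  [2,-2.3,0,0,0,0,0],
  [2.6,-2.9,0,0,0,0,0],
  [2.6,-2.9,0,0,0,0,0],
  [2.6,-2.9,0,0,0,0,0],
  [2.6,-2.9,0,0,0,0,0],
])

```text
time: 10.03
position: [0.5902, -0.1346, 0.1272]
tool_rot: [0.002, -3.141, -0.0]
ft_force: [-0.3, -1.0, -2.2]
grip_width: 0.426
grip_force: 35.0
```

Emit:
step_arm([
  [1.5,-1.8,0,0,0,0,0],
  [0,0,0,0,0,0,0],
  [0,0,-1.5,0,0,0,0],
  [0,0,-1.5,0,0,0,0],
  [0,0,0,0,0,0,0],
])

```text
time: 10.45
position: [0.6017, -0.1503, 0.0939]
tool_rot: [0.001, -3.135, -0.002]
ft_force: [-0.8, 0.2, -3.2]
grip_width: 0.425
grip_force: 35.0
```

Run:
```python
from look import *
p,d,C=look("w7");seats(p,C);s=ctrl.get_state();print(s["ft_force"],s["grip_width"],s["tool_rot"])
```

```text
10.45 [ 0.6017 -0.1503  0.0939]
block [0.6385 0.1209] [79.2 28.8] px [623. 239.]
block [ 0.5966 -0.1461] [74.5 58.6] px [330. 189.]
block [ 0.4792 -0.2153] [76.8 87.4] px [219.  50.]
[-0.36297647  0.8001043  -1.89853273] 0.4295430476981826 [ 1.65858792e-03 -3.13691897e+00 -1.50208792e-03]
```

View pics/w7.png

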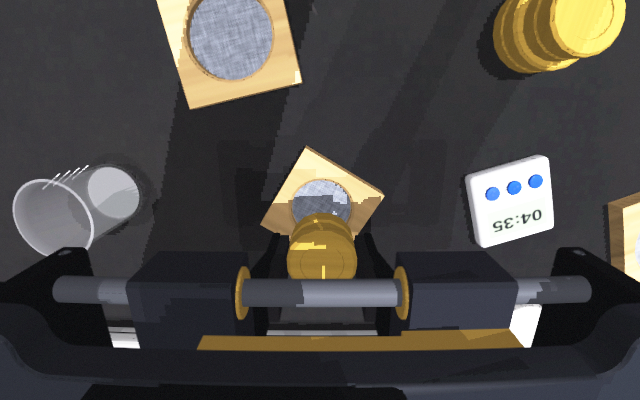

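The view shows the seat's left corner at (261,224) and right corner at (384,195), with the mass at (322,255). I'll take the seat's centre from the diagonal.

Run:
```python
from look import *
s=ctrl.get_state();C=cam("wrist",s);print(s["position"].round(4))
q=plane(C,[[261,224],[384,195],[306,148]],.016)[:,:2];print(q.round(4),q[:2].mean(0).round(4),np.hypot(*(q[0]-q[1])))
```

```text
[ 0.6025 -0.1504  0.0954]
[[ 0.6187 -0.201 ]
 [ 0.5936 -0.1006]
 [ 0.5559 -0.1628]] [ 0.6062 -0.1508] 0.10350634490841513
```

Emit:
step_arm([
  [0,0,-1.5,0,0,0,0],
  [0,0,-2,0,0,0,0],
  [0,0,-1.8,0,0,0,0],
  [0,0,-0.5,0,0,0,0],
  [0,0,0,0,0,0,0],
])

```text
time: 10.92
position: [0.6034, -0.1507, 0.0384]
tool_rot: [0.002, -3.139, -0.001]
ft_force: [0.8, -0.7, -2.8]
grip_width: 0.424
grip_force: 35.0
```

Emit:
step_arm([
  [0,0,0,0,0,0,0],
  [0,0,0,0,0,0,0],
  [0,0,0,0,0,0,0],
  [0,0,0,0,0,0,0],
  [0,0,0,0,0,0,0],
])

```text
time: 11.33
position: [0.6049, -0.1515, 0.0399]
tool_rot: [-0.001, 3.14, 0.0]
ft_force: [-0.7, -0.1, -2.2]
grip_width: 0.424
grip_force: 35.0
```

Emit:
step_arm([
  [0.15,0,-0.6,0,0,0,0],
  [0,0,-0.6,0,0,0,0],
  [0,0,-0.5,0,0,0,0],
  [0,0,0,0,0,0,0],
  [0,0,0,0,0,0,0],
])

```text
time: 11.75
position: [0.6055, -0.1514, 0.0213]
tool_rot: [0.001, -3.14, -0.0]
ft_force: [0.4, -0.1, -3.1]
grip_width: 0.424
grip_force: 35.0
```

Emit:
step_arm([
  [0,0,-0.1,0,0,0,0],
  [0,0,0,0,0,0,0],
  [0,0,-0.1,0,0,0,0],
  [0,0,0,0,0,0,0],
  [0,0,0,0,0,0,0],
])

```text
time: 12.17
position: [0.6059, -0.1514, 0.0209]
tool_rot: [-0.001, 3.142, 0.001]
ft_force: [-3.2, 1.2, 6.0]
grip_width: 0.424
grip_force: 35.0
```

Contact, so I'll release and rise.

Emit:
step_arm([
  [0,0,0,0,0,0,0.8],
  [0,0,0,0,0,0,0.8],
  [0,0,0,0,0,0,0.8],
  [0,0,0,0,0,0,0.8],
  [0,0,0,0,0,0,0.8],
])

```text
time: 12.58
position: [0.606, -0.1514, 0.02]
tool_rot: [-0.001, 3.141, -0.0]
ft_force: [-0.0, 0.2, 1.0]
grip_width: 0.716
grip_force: 0.0
```

Emit:
step_arm([
  [0,0,1,0,0,0,0.8],
  [0,0,3,0,0,0,0.9],
  [0,0,3,0,0,0,1],
  [0,0,3,0,0,0,1],
  [0,0,1,0,0,0,1],
])

```text
time: 13.0
position: [0.6085, -0.1525, 0.1357]
tool_rot: [-0.0, 3.134, -0.002]
ft_force: [-0.1, -0.3, 0.7]
grip_width: 0.973
grip_force: 0.0
```

Run:
```python
from look import *
p,d,C=look("w8");seats(p,C)
P=cloud(C,d);z=P[...,2];k=(np.hypot(P[...,0]-.606,P[...,1]+.151)<.03)&(z>.03)&(z<.045)
q=P[k];print(len(q),q.mean(0).round(4),(q.max(0)-q.min(0)).round(3),"plane",np.linalg.lstsq(np.c_[q[:,:2]-q[:,:2].mean(0),np.ones(len(q))],q[:,2],rcond=None)[0].round(4))
```

```text
13.0 [ 0.6085 -0.1525  0.1357]
block [0.6415 0.1463] [100.1  53.7] px [611. 218.]
block [ 0.6018 -0.1492] [74.6 69.3] px [326. 170.]
block [ 0.478  -0.2157] [79.3 87.3] px [244.  46.]
1441 [ 0.605  -0.152   0.0366] [0.038 0.037 0.009] plane [0.0315 0.0032 0.0366]
```

Emit:
step_arm([
  [-2.8,3.1,0,0,0,0,1],
  [-2.8,3.1,0,0,0,0,1],
  [-2.8,3.1,0,0,0,0,1],
  [-2.8,3.1,0,0,0,0,1],
  [-2.8,3.1,0,0,0,0,1],
], force=45)

```text
time: 13.47
position: [0.4641, 0.0043, 0.1291]
tool_rot: [0.001, -3.14, 0.001]
ft_force: [0.0, 0.8, -0.4]
grip_width: 1.001
grip_force: 0.0
```

Emit:
step_arm([
  [0,0.3,0,0,0,0,1],
  [0,0,0,0,0,0,1],
  [0,0,0,0,0,0,1],
  [0,0,0,0,0,0,1],
  [0,0,0,0,0,0,1],
])

```text
time: 13.88
position: [0.4671, 0.0046, 0.13]
tool_rot: [0.003, 3.141, -0.001]
ft_force: [-0.2, -0.2, -0.8]
grip_width: 0.999
grip_force: 0.0
```

```bash
python3 -c "
from stack import *
stack('w9',(.06,.03))"
```

```text
13.8833 [0.4671 0.0046 0.13  ]
block [ 0.4723 -0.2118] [87.1 97.4] px [ 93. 186.]
block [0.4275 0.2054] [75.1 55. ] px [544. 142.]
0.06 2932 fit [0.4654 0.0081] 48.5 enc [0.4652 0.0081] 49.7 px [327. 205.] z 0.0588
0.03 881 fit [0.4653 0.0088] 56.1 enc [0.4646 0.0089] 61.1 px [327. 181.] z 0.029
```

View pics/w8.png

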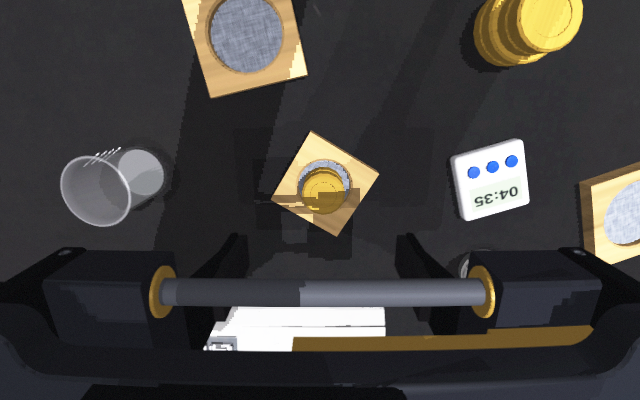

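mass_38 is level in its recess at (322,190), its top at 0.037. Next is mass_50 at (0.4653, 0.0081).

Emit:
step_arm([
  [-0.15,0.35,-1,0,0,0,1],
  [0,0,-2.5,0,0,0,1],
  [0,0,-2.5,0,0,0,1],
  [0,0,-2,0,0,0,0.9],
  [0,0,-0.7,0,0,0,0.8],
])

```text
time: 14.35
position: [0.4622, 0.009, 0.0396]
tool_rot: [-0.001, -3.136, 0.003]
ft_force: [-0.7, -0.3, -0.4]
grip_width: 0.921
grip_force: 0.0
```

Emit:
step_arm([
  [0,0,0,0,0,0,0.7],
  [0,0,0,0,0,0,0.5],
  [0,0,0,0,0,0,0],
  [0,0,0,0,0,0,0],
  [0,0,0,0,0,0,0],
])

```text
time: 14.77
position: [0.4659, 0.0094, 0.0442]
tool_rot: [-0.001, 3.139, 0.0]
ft_force: [-0.2, -0.4, 1.8]
grip_width: 0.564
grip_force: 45.1
```

Emit:
step_arm([
  [0,0,0,0,0,0,0],
  [0,0,0,0,0,0,0],
  [0,0,0,0,0,0,0],
  [0,0,0,0,0,0,0],
  [0,0,0,0,0,0,0],
])

```text
time: 15.18
position: [0.4658, 0.0094, 0.0442]
tool_rot: [-0.001, 3.14, 0.0]
ft_force: [-0.9, -1.5, 6.2]
grip_width: 0.563
grip_force: 45.0
```

Emit:
step_arm([
  [0,0,0.5,0,0,0,0],
  [0,0,1,0,0,0,0],
  [0,0,1.5,0,0,0,0],
  [0,0,1,0,0,0,0],
  [0,0,0.5,0,0,0,0],
])

```text
time: 15.6
position: [0.4653, 0.01, 0.0895]
tool_rot: [-0.001, 3.14, 0.001]
ft_force: [0.4, 0.7, -6.0]
grip_width: 0.562
grip_force: 45.0
```

Emit:
step_arm([
  [0.1,-2.5,0.5,0,0,0,0],
  [0.2,-3.7,0,0,0,0,0],
  [0.2,-3.7,0,0,0,0,0],
  [0.2,-3.7,0,0,0,0,0],
  [0.1,-3.7,0,0,0,0,0],
])

```text
time: 16.02
position: [0.4726, -0.1644, 0.0932]
tool_rot: [-0.003, 3.141, 0.001]
ft_force: [1.3, 0.7, -5.8]
grip_width: 0.564
grip_force: 45.0
```

Emit:
step_arm([
  [0,-3,0,0,0,0,0],
  [0,-2.3,0,0,0,0,0],
  [0,0,0,0,0,0,0],
  [0,0,0,0,0,0,0],
  [0,0,0,0,0,0,0],
])

```text
time: 16.43
position: [0.4725, -0.2153, 0.0927]
tool_rot: [0.001, -3.141, -0.002]
ft_force: [-0.3, 1.5, -4.8]
grip_width: 0.563
grip_force: 45.0
```

Run:
```python
from look import *
p,d,C=look("w10");seats(p,C);s=ctrl.get_state();print(s["ft_force"].round(1),s["grip_width"],s["tool_rot"].round(4))
```

```text
16.4333 [ 0.4725 -0.2153  0.0927]
block [ 0.4676 -0.2183] [78.9 86.3] px [323. 181.]
[ 0.5  1.6 -5.1] 0.5641332955294095 [ 3.4000e-03 -3.1408e+00 -2.1000e-03]
```

View pics/w10.png

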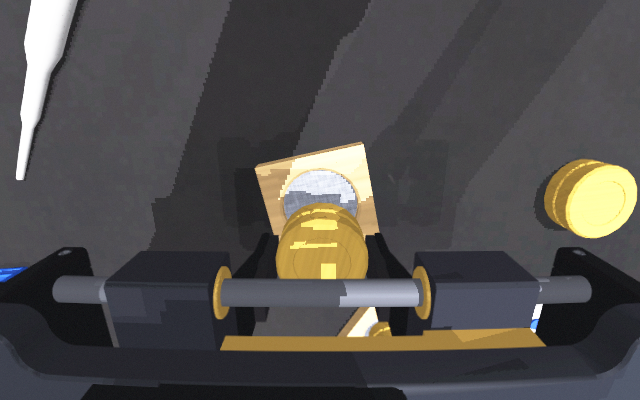

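The block's near edge runs from (257,169) to (364,145). The mass is at (322,250), and the last disc is at (590,198). I'll get the centre from that edge.

Run:
```python
from look import *
p=np.load("w10.npz")["p"];s=ctrl.get_state();C=cam("wrist",s);print(s["position"].round(4))
hsv=cv2.cvtColor(p,cv2.COLOR_RGB2HSV)
m=((hsv[...,0]>14)&(hsv[...,0]<30)&(hsv[...,1]>40)&(hsv[...,1]<115)&(hsv[...,2]>190)).astype(np.uint8)
m[:,:250]=0;m[:,385:]=0;m[240:]=0
c=max(cv2.findContours(m,cv2.RETR_EXTERNAL,cv2.CHAIN_APPROX_NONE)[0],key=cv2.contourArea).reshape(-1,2)
tl=c[np.argmin(c@[1,1])];tr=c[np.argmax(c@[1,-1])]
a,b=plane(C,[tl,tr],.016)[:,:2];e=b-a;L=np.hypot(*e);n=np.array([-e[1],e[0]])/L
if n[0]<0:n=-n
print(tl,tr,a.round(4),b.round(4),"L",L.round(4),"c",((a+b)/2+.043*n).round(4))
# felt arc
f=((hsv[...,1]<60)&(hsv[...,2]>60)).astype(np.uint8);f[:165]=0;f[205:]=0;f[:,:275]=0;f[:,365:]=0
c=max(cv2.findContours(f,cv2.RETR_EXTERNAL,cv2.CHAIN_APPROX_NONE)[0],key=cv2.contourArea).reshape(-1,2)
top=np.array([[u,c[c[:,0]==u,1].min()] for u in range(c[:,0].min()+3,c[:,0].max()-2)])
q=plane(C,top,.016)[:,:2];print("arc",[x if np.isscalar(x) else x.round(4) for x in fitcirc(q)],len(q))
```

```text
[ 0.4727 -0.2147  0.0927]
[256 167] [365 157] [ 0.4407 -0.266 ] [ 0.4328 -0.1819] L 0.0844 c [ 0.4796 -0.2199]
arc [array([ 0.4733, -0.2164]), np.float64(0.030413425772832438)] 67
```

The felt arc gives (0.4733, -0.2164), which agrees with the top view. The corner at the right edge was mis-picked, so I'm ignoring it. Lowering now.

Emit:
step_arm([
  [0,0,-1.5,0,0,0,0],
  [0,0,-1.8,0,0,0,0],
  [0,0,-1.5,0,0,0,0],
  [0,0,-0.7,0,0,0,0],
  [0,0,0,0,0,0,0],
])

```text
time: 16.9
position: [0.4716, -0.2143, 0.0364]
tool_rot: [0.004, -3.138, -0.002]
ft_force: [-0.0, -0.4, -5.5]
grip_width: 0.562
grip_force: 45.0
```

Emit:
step_arm([
  [0,0,0,0,0,0,0],
  [0,0,0,0,0,0,0],
  [0,0,-0.3,0,0,0,0],
  [0,0,0,0,0,0,0],
  [0,0,0,0,0,0,0],
])

```text
time: 17.32
position: [0.473, -0.2163, 0.0354]
tool_rot: [-0.001, 3.141, 0.0]
ft_force: [-0.3, -0.3, -4.5]
grip_width: 0.563
grip_force: 45.0
```

Emit:
step_arm([
  [0.1,0,-0.4,0,0,0,0],
  [0,0,-0.4,0,0,0,0],
  [0,0,-0.4,0,0,0,0],
  [0,0,0,0,0,0,0],
  [0,0,0,0,0,0,0],
])

```text
time: 17.73
position: [0.4735, -0.2163, 0.0227]
tool_rot: [0.001, -3.141, -0.0]
ft_force: [0.2, 0.3, -5.9]
grip_width: 0.562
grip_force: 45.0
```

Emit:
step_arm([
  [0,0,-0.1,0,0,0,0],
  [0,0,0,0,0,0,0],
  [0,0,-0.1,0,0,0,0],
  [0,0,0,0,0,0,0],
  [0,0,0,0,0,0,0],
])

```text
time: 18.15
position: [0.4736, -0.2164, 0.0222]
tool_rot: [0.001, -3.141, -0.002]
ft_force: [-5.6, 1.2, 9.2]
grip_width: 0.567
grip_force: 45.0
```

Emit:
step_arm([
  [0,0,0,0,0,0,0.9],
  [0,0,0,0,0,0,0.9],
  [0,0,0,0,0,0,0.9],
  [0,0,0,0,0,0,0.9],
  [0,0,0,0,0,0,0.9],
])

```text
time: 18.57
position: [0.4741, -0.2164, 0.0212]
tool_rot: [-0.001, 3.141, -0.0]
ft_force: [-0.8, -0.6, -0.2]
grip_width: 0.848
grip_force: 0.0
```

Emit:
step_arm([
  [0,0,1,0,0,0,0.9],
  [0,0,3,0,0,0,0.9],
  [0,0,3,0,0,0,1],
  [0,0,3,0,0,0,1],
  [0,0,1,0,0,0,1],
])

```text
time: 18.98
position: [0.4761, -0.2177, 0.1359]
tool_rot: [0.0, 3.135, -0.002]
ft_force: [0.8, -1.3, 0.5]
grip_width: 0.984
grip_force: 0.0
```

Run:
```python
from look import *
p,d,C=look("w11");seats(p,C)
P=cloud(C,d);z=P[...,2];k=(np.hypot(P[...,0]-.473,P[...,1]+.216)<.035)&(z>.03)&(z<.045)
q=P[k];print(len(q),q.mean(0).round(4),(q.max(0)-q.min(0)).round(3),"plane",np.linalg.lstsq(np.c_[q[:,:2]-q[:,:2].mean(0),np.ones(len(q))],q[:,2],rcond=None)[0].round(4))
```

```text
18.9833 [ 0.4761 -0.2177  0.1359]
block [ 0.6247 -0.1521] [38.8 49.3] px [382. 320.]
block [ 0.5584 -0.1592] [43.5 24.4] px [379. 272.]
block [0.4661 0.0175] [51.  60.5] px [572. 184.]
block [ 0.4728 -0.2172] [88.3 86.5] px [323. 180.]
2473 [ 0.4728 -0.2169  0.0367] [0.049 0.049 0.009] plane [ 0.0117 -0.0016  0.0367]
```

Emit:
step_arm([
  [-0.1,4,0,0,0,0,1],
  [-0.2,4,0,0,0,0,1],
  [-0.2,4,0,0,0,0,1],
  [-0.2,4,0,0,0,0,1],
  [-0.1,4,0,0,0,0,1],
], force=55)

```text
time: 19.45
position: [0.4645, -0.0145, 0.1304]
tool_rot: [0.0, -3.141, -0.001]
ft_force: [0.9, 0.7, -0.5]
grip_width: 1.003
grip_force: 0.0
```

Emit:
step_arm([
  [0,2.5,0,0,0,0,1],
  [0,0,0,0,0,0,1],
  [0,0,0,0,0,0,1],
  [0,0,0,0,0,0,1],
  [0,0,0,0,0,0,1],
])

```text
time: 19.87
position: [0.4655, 0.0072, 0.1307]
tool_rot: [-0.003, -3.141, 0.001]
ft_force: [0.0, -0.3, -0.3]
grip_width: 1.001
grip_force: 0.0
```

```bash
python3 -c "
from stack import *
stack('w12',(.03,))"
```

```text
19.8667 [0.4655 0.0072 0.1307]
block [ 0.4722 -0.2124] [86.8 99.2] px [ 85. 187.]
  hole [ 0.4803 -0.2378] dia 32.2
block [0.4378 0.2048] [35.7 29. ] px [537. 166.]
block [0.42   0.1922] [37.9 66.3] px [523. 148.]
0.03 3640 fit [0.4648 0.0089] 60.3 enc [0.4647 0.009 ] 61.7 px [324. 195.] z 0.0288
```

View pics/w11.png

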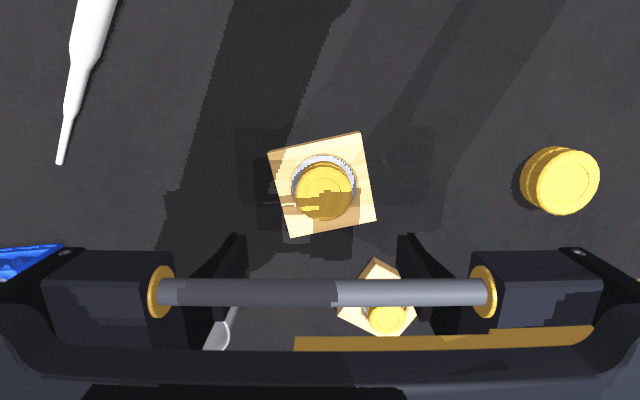

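mass_50 is level in its recess at (324,190), its top at 0.037. Last is mass_62 at (0.4648, 0.0090).

Emit:
step_arm([
  [0,0.17,-2,0,0,0,1],
  [0,0,-3,0,0,0,1],
  [0,0,-3,0,0,0,1],
  [0,0,-2.5,0,0,0,1],
  [0,0,-1,0,0,0,1],
])

```text
time: 20.33
position: [0.4632, 0.0088, 0.013]
tool_rot: [-0.003, -3.136, 0.003]
ft_force: [-1.0, 1.6, 0.7]
grip_width: 1.0
grip_force: 0.0
```

Emit:
step_arm([
  [0,0,0,0,0,0,1],
  [0,0,0,0,0,0,1],
  [0,0,0,0,0,0,0.7],
  [0,0,0,0,0,0,0.4],
  [0,0,0,0,0,0,0.4],
])

```text
time: 20.75
position: [0.467, 0.0106, 0.0174]
tool_rot: [-0.001, 3.139, 0.002]
ft_force: [-0.6, -0.4, 0.3]
grip_width: 0.854
grip_force: 0.0
```

Emit:
step_arm([
  [0,0,0,0,0,0,0.4],
  [0,0,0,0,0,0,0],
  [0,0,0,0,0,0,0],
  [0,0,0,0,0,0,0],
  [0,0,0,0,0,0,0],
])

```text
time: 21.17
position: [0.4663, 0.0099, 0.0168]
tool_rot: [-0.001, 3.141, -0.0]
ft_force: [-0.5, -1.1, 5.8]
grip_width: 0.7
grip_force: 55.0
```

The grip is a bit shallow, with only 13 mm overlap. I'll regrip 3.5 mm lower.

Emit:
step_arm([
  [0,0,0,0,0,0,0.9],
  [0,0,0,0,0,0,0.9],
  [0,0,0,0,0,0,0.9],
  [-0.1,-0.05,-0.2,0,0,0,0.9],
  [0,0,-0.15,0,0,0,0.9],
])

```text
time: 21.58
position: [0.4643, 0.01, 0.0122]
tool_rot: [0.001, -3.141, -0.0]
ft_force: [-0.6, 0.1, -0.2]
grip_width: 0.889
grip_force: 0.0
```

Emit:
step_arm([
  [0,0,0,0,0,0,0.9],
  [0,0,0,0,0,0,0.9],
  [0,0,0,0,0,0,0.5],
  [0,0,0,0,0,0,0],
  [0,0,0,0,0,0,0],
])

```text
time: 22.0
position: [0.4648, 0.0099, 0.0126]
tool_rot: [-0.001, 3.141, 0.0]
ft_force: [-0.2, -0.2, -0.6]
grip_width: 0.757
grip_force: 0.0
```

Emit:
step_arm([
  [0,0,0,0,0,0,0],
  [0,0,0,0,0,0,0],
  [0,0,0,0,0,0,0],
  [0,0,0,0,0,0,0],
  [0,0,0,0,0,0,0],
])

```text
time: 22.42
position: [0.4649, 0.0099, 0.0126]
tool_rot: [-0.001, 3.141, 0.0]
ft_force: [0.3, -0.1, -0.2]
grip_width: 0.702
grip_force: 55.0
```

Emit:
step_arm([
  [0,0,0.5,0,0,0,0],
  [0,0,1,0,0,0,0],
  [0,0,1.5,0,0,0,0],
  [0,0,1.5,0,0,0,0],
  [0,0,1,0,0,0,0],
])

```text
time: 22.83
position: [0.4645, 0.0097, 0.0687]
tool_rot: [0.001, -3.142, -0.0]
ft_force: [0.7, -0.4, -8.2]
grip_width: 0.699
grip_force: 55.0
```

Emit:
step_arm([
  [1.5,1.5,1,0,0,0,0],
  [2.5,2.4,1,0,0,0,0],
  [2.6,2.5,0.5,0,0,0,0],
  [2.6,2.5,0,0,0,0,0],
  [2.6,2.5,0,0,0,0,0],
])

```text
time: 23.25
position: [0.5834, 0.1254, 0.0928]
tool_rot: [0.001, -3.141, -0.001]
ft_force: [0.3, 0.3, -7.1]
grip_width: 0.698
grip_force: 55.0
```

Emit:
step_arm([
  [2.6,2.4,0,0,0,0,0],
  [1.7,1.7,0,0,0,0,0],
  [0.8,0.6,0,0,0,0,0],
  [0,0,0,0,0,0,0],
  [0,0,0,0,0,0,0],
])

```text
time: 23.67
position: [0.6327, 0.1708, 0.0914]
tool_rot: [0.002, -3.139, 0.003]
ft_force: [-0.6, -0.6, -7.6]
grip_width: 0.699
grip_force: 55.0
```

Emit:
step_arm([
  [0,0,0,0,0,0,0],
  [0,0,0,0,0,0,0],
  [0,0,0,0,0,0,0],
  [0,0,0,0,0,0,0],
  [0,0,0,0,0,0,0],
])

```text
time: 24.08
position: [0.6336, 0.1706, 0.0929]
tool_rot: [-0.0, 3.141, 0.001]
ft_force: [-0.6, 0.1, -7.1]
grip_width: 0.701
grip_force: 55.0
```

Run:
```python
from look import *
p,d,C=look("w13");seats(p,C);s=ctrl.get_state();print(s["ft_force"].round(1),s["grip_width"],s["tool_rot"].round(4))
```

```text
24.0833 [0.6336 0.1706 0.0929]
block [0.6326 0.1712] [99.6 98.7] px [335. 189.]
  hole [0.5855 0.1546] dia 60.3
[ 0.4 -0.1 -8.6] 0.6969369209571981 [-4.0000e-04  3.1414e+00  6.0000e-04]
```

View pics/w13.png

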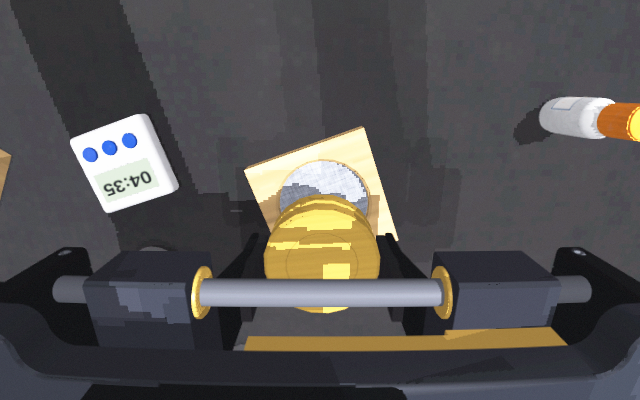

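The block reads (0.6326, 0.1712) with its 98 mm size, and the held mass at (322,255) lines up with it. Lowering.

Emit:
step_arm([
  [-0.05,0.05,-1.5,0,0,0,0],
  [0,0,-1.8,0,0,0,0],
  [0,0,-1.5,0,0,0,0],
  [0,0,-0.7,0,0,0,0],
  [0,0,-0.2,0,0,0,0],
])

```text
time: 24.55
position: [0.6319, 0.1711, 0.0338]
tool_rot: [0.001, -3.138, 0.002]
ft_force: [-0.7, 0.4, -8.5]
grip_width: 0.704
grip_force: 55.0
```

Emit:
step_arm([
  [0,0,0,0,0,0,0],
  [0,0,0,0,0,0,0],
  [0,0,0,0,0,0,0],
  [0,0,0,0,0,0,0],
  [0,0,0,0,0,0,0],
])

```text
time: 24.97
position: [0.6338, 0.1716, 0.0365]
tool_rot: [-0.001, 3.14, 0.001]
ft_force: [-0.3, -0.3, -7.4]
grip_width: 0.701
grip_force: 55.0
```

Emit:
step_arm([
  [-0.1,0,-0.5,0,0,0,0],
  [0,0,-0.5,0,0,0,0],
  [0,0,-0.4,0,0,0,0],
  [0,0,0,0,0,0,0],
  [0,0,0,0,0,0,0],
])

```text
time: 25.38
position: [0.632, 0.1713, 0.021]
tool_rot: [0.001, -3.141, 0.0]
ft_force: [-0.3, 0.6, -8.8]
grip_width: 0.7
grip_force: 55.0
```

Emit:
step_arm([
  [0,0,-0.1,0,0,0,0],
  [0,0,0,0,0,0,0],
  [0,0,-0.1,0,0,0,0],
  [0,0,0,0,0,0,0],
  [0,0,0,0,0,0,0],
])

```text
time: 25.8
position: [0.6322, 0.1713, 0.0207]
tool_rot: [0.001, -3.141, -0.001]
ft_force: [-5.1, -1.5, 4.0]
grip_width: 0.705
grip_force: 55.0
```

Seated. I'll release, rise, move clear and take a final look.

Emit:
step_arm([
  [0,0,0,0,0,0,1],
  [0,0,0,0,0,0,1],
  [0,0,0,0,0,0,1],
  [0,0,0,0,0,0,1],
  [0,0,0,0,0,0,1],
])

```text
time: 26.22
position: [0.6329, 0.1716, 0.0199]
tool_rot: [-0.001, 3.14, 0.001]
ft_force: [0.3, -0.2, -0.2]
grip_width: 0.965
grip_force: 0.0
```

Emit:
step_arm([
  [0,0,1,0,0,0,1],
  [0,0,3,0,0,0,1],
  [0,0,3,0,0,0,1],
  [0,0,3.5,0,0,0,1],
  [0,0,3,0,0,0,1],
])

```text
time: 26.63
position: [0.6328, 0.1713, 0.1575]
tool_rot: [-0.0, 3.14, 0.001]
ft_force: [0.6, -0.3, 1.3]
grip_width: 0.994
grip_force: 0.0
```

Emit:
step_arm([
  [-1.5,3.5,1,0,0,0,1],
  [-1.5,3.5,1,0,0,0,1],
  [-1.5,3.5,0,0,0,0,1],
  [-1.5,3.5,0,0,0,0,1],
  [-1.5,3.5,0,0,0,0,1],
])

```text
time: 27.05
position: [0.5568, 0.348, 0.1761]
tool_rot: [-0.0, 3.14, 0.002]
ft_force: [0.5, 0.6, -0.0]
grip_width: 0.999
grip_force: 0.0
```

Emit:
step_arm([
  [-1.5,3.5,0,0,0,0,1],
  [-1.5,3.5,0,0,0,0,1],
  [-1.5,3.5,0,0,0,0,1],
  [-1.5,3.5,0,0,0,0,1],
  [0,0,0,0,0,0,1],
])

```text
time: 27.47
position: [0.4898, 0.4971, 0.1746]
tool_rot: [0.021, -3.138, -0.01]
ft_force: [-2.4, 1.8, -0.8]
grip_width: 1.0
grip_force: 0.0
```

Run:
```python
from look import *
p,d=ctrl.get_image("top");C=cam("top");P=cloud(C,d);z=P[...,2]
cv2.imwrite("pics/top_end.png",cv2.resize(p[120:270,195:465,::-1],None,fx=2.9,fy=2.9,interpolation=cv2.INTER_CUBIC))
for n,x,y,t,s in(("29",.433,.2105,.037,.016),("38",.6055,-.151,.038,.02),("50",.4738,-.2166,.038,.026),("62",.633,.1712,.038,.032),("jar",.699,.015,.05,.025)):
    q=P[(np.hypot(P[...,0]-x,P[...,1]-y)<s)&(abs(z-t)<.006)];c=q[:,:2].mean(0)
    print(n,len(q),q.mean(0).round(4),"slope",np.linalg.lstsq(np.c_[q[:,:2]-c,np.ones(len(q))],q[:,2],rcond=None)[0][:2].round(3))
a=cv2.absdiff(p,np.load("top0.npz")["p"]).max(2)
print("jar diff",a[128:154,290:315].mean(),"beaker diff",a[170:203,424:458].mean(), ctrl.get_state()["ft_force"].round(1))
```

```text
29 71 [0.4337 0.2088 0.0346] slope [0.004 0.003]
38 174 [ 0.6049 -0.1507  0.0379] slope [-0.029 -0.011]
50 313 [ 0.4732 -0.2155  0.0377] slope [-0.004  0.017]
62 485 [0.6329 0.1703 0.0381] slope [0.006 0.013]
jar 288 [0.6987 0.016  0.051 ] slope [ 0.023 -0.005]
jar diff 0.8923076923076924 beaker diff 1.3654188948306596 [-0.  -0.6 -0.6]
```

View pics/top_end.png

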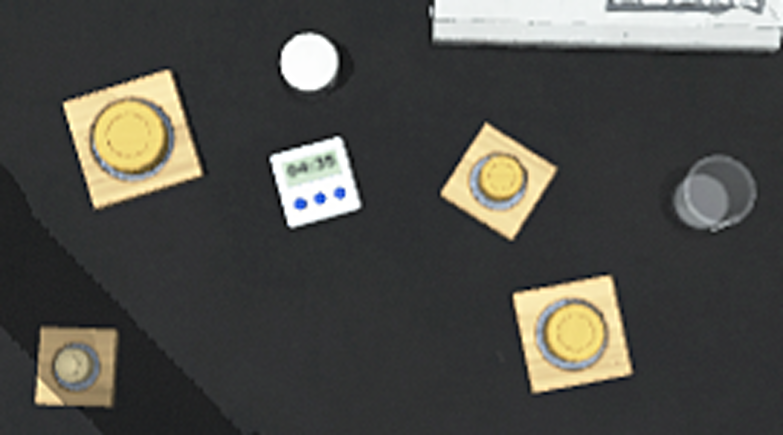

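The final view shows all four masses centred in their recesses, at crop positions (130,135), (503,177), (575,332) and (75,365). The jar and the beaker haven't moved, and the arm is clear.

Emit:
step_arm([
  [0,0,0,0,0,0,1],
  [0,0,0,0,0,0,1],
  [0,0,0,0,0,0,1],
  [0,0,0,0,0,0,1],
  [0,0,0,0,0,0,1],
])

```text
time: 27.93
position: [0.4983, 0.4852, 0.1749]
tool_rot: [0.003, 3.141, 0.0]
ft_force: [-0.4, 0.1, 0.4]
grip_width: 0.998
grip_force: 0.0
```

```bash
python3 -c "
from bench import ctrl
print(ctrl.close_job())"
```

```text
the job is handed in; nothing more can be done
None
```

All four masses sit flat in their own recesses, moved one at a time from the top of the stack; the jar and beaker are where they stood, and I handed the job in at about 28 s.

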